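# Build a crisp-roll and cheese stack on a saucer

### The arm

A 6-joint arm with a two-finger parallel gripper is mounted at the origin on a cart in front of the work surface, level with it; the furniture and walls round the work are solid. World frame = base frame: x ahead of the robot, y to its left, z up, the work surface at z = 0. Lengths are in mm, angles in rad, forces in N, time in s.
With the tool pointing down it reaches from about 300 to 775 mm from the base axis. Payload 14.6 kg.
Tool frame: the origin (TCP) lies between the finger pads; the fingertips stand manip.nose_length ahead of it and the grasp point (between the pads) lies 11 mm behind it (manip.nose_length is the distance from the TCP to the fingertips, in mm); z points along the fingers, y is the line along which they close (so a half turn about z gives the same grasp; the last joint's range is limited). The gripper opens to 94 mm and grips with 3 to 60 N. Pads are 16 mm wide; open, the fingers measure 119 mm over their backs; the gripper's body (75 mm by 177 mm) begins 78 mm behind the grasp point.
Start: joints at [1.225, 0.3, 1.521, -0, 1.321, -0.067], TCP at [151.359, 528.753, 213.446] pointing down, gripper open.
Joint ranges: [-3.03, 3.03], [-0.79, 2.21], [0.23, 2.52], [-1.04, 4.18], [0, 3.07], [-2.55, 2.55]. Speed limits (rad/s): [2.22, 2.22, 2.57, 3.14, 3.14, 3.14].

### API

Orientations are given as [roll, pitch, yaw] about the fixed x, y, z axes, in that order (R = Rz(yaw) Ry(pitch) Rx(roll)).
In Python, from cell import manip, cams, job gives the robot as it stands.
- The arm moves only by the tool jog_arm, never from a script. Its argument "commands" is a list of rows, each an object of numbers: "dx", "dy", "dz": the shift along the tool's x, y, z each as a share of 40 mm, from -1 to 1; "ax", "ay", "az": the turn, a rotation vector about the tool's x, y, z each as a share of 10 degrees, from -1 to 1; "gripper": the closure, from 0 (fully open) to 1 (shut). A call has 1 to 10 rows; each row shifts and turns the commanded pose from where the row before left it, along the tool's axes as they then stand; what a row does not reach is not made up. A row lasts 1/8 s, in which the tool goes at most 62.5 mm and 10.7 degrees, less where a joint would pass 70% of its speed; a pose out of reach is approached as far as the arm can. A call with a number of a shift or a turn outside -1 to 1 is refused whole. A call with a gripper value outside its range is refused whole. The fingers move at their own pace and stop on an object; "squeeze" is the grip in N (left out, the last holds). Time passes only in rows, so rows that do not move let the fingers close. It gives the time, the measured TCP pose, the force, the opening and the grip force at its end, in the units of the state.
- manip.read_state(): the state, without advancing time (a new reading comes with each control period).
- cams.camera(name): name is "side" or "top"; returns a dict with "image" (420x560x3 uint8, red, green, blue), "fx", "fy", "cx", "cy" (pixels), "world_to_cam" (4x4, takes a point from world to camera coordinates). Camera axes: x right, y down, z forward; pixel columns grow to the right and rows downward; lengths in mm; the calibration is good to about 2 mm. A picture is of the moment at which its call begins. There is no depth.
- job.sign_off(): hands the job in; it is judged then, once.
The state is a dict: "clock": time; "joints": joint angles; "qd": joint speeds; "effort": joint torques, N m; "eef_pos": TCP position; "eef_rot": TCP orientation; "wrist_force": force on the tool from outside, world axes, zero at the start; "moment": the same for the moment, N m; "finger_gap": finger opening in mm; "finger_force": force on a finger pad.
Only numpy, scipy, OpenCV 4.12 (cv2) and the standard library are available. Lean on these libraries where they do the work, as an engineer would, in place of code of your own. Each camera call takes 0.05 s, during which the arm holds its last target. There are 200 camera calls.

### The job

Make the crisp-roll snack: take the pieces from the sloping board and lay the flat lower half of the roll in the round well of the saucer, the cheese round centred on it, and the domed upper half on top, so that all three lie flat in one straight stack. Hold the two halves of the roll lightly by their rims, well under 50 N of grip, and set them down rather than letting them fall, or they crack; leave the honey jar, the mug and the spoon alone.

Things in the scene. Friction and masses are not known exactly. Their poses are not given: they have to be found in the camera images.
- board: fixed wooden board 330 x 130 mm, 18 mm thick, on legs, sloping 30 degrees down to the robot; back edge 80 mm high. Three round wells, 70 mm wide, 4 mm deep, 105 mm apart in a row along its length, each hold one piece, in any order. Origin on the worktop under its middle; y along its length, x to its high back edge, z up; middle well's floor centre at [-7, 0, 45] mm, the others at y = +-105 mm
- saucer: loose white ceramic saucer, 160 mm across, 14 mm high at its rim, flat inside to 62 mm from its centre; origin at the centre of its underside, z up
- saucer_well (a point): centre of the floor of the saucer's round well, 6 mm above the saucer's underside; the well is 75 mm wide, with a raised edge 3 mm high and 2.5 mm thick round it; z up
- roll_base: lower half of the twice-baked, hard crisp roll: flat disc 66 mm in diameter, 18 mm thick, brown with a paler cut face on top, 30 g; the middle-thick piece, flat on both sides; origin at the centre of its underside, z out of its cut face. In its well it lies tilted 30 degrees with the board, cut face up, 14 mm of its rim above the board
- cheese: round of firm cheese: plain pale disc 62 mm in diameter, 16 mm thick, the narrowest piece, 60 g; origin at the centre of its underside, z along its axis. In its well 12 mm of its rim stands above the board
- roll_top: upper half of the crisp roll: 66 mm in diameter, 30 mm high, 35 g, flat below with an upright rim 16 mm high and a domed top with a few pale seeds; origin at the centre of its underside, z out of the dome. In its well it lies dome up, 12 mm of its upright rim above the board
- jar_honey: honey jar with a lid, 65 mm wide, 100 mm high, stands behind the work; origin at the centre of its underside; to be left where it is
- mug_b: white dotted mug with a handle, 82 mm wide, 91 mm high, on the left; origin at the centre of its underside; to be left where it is
- spoon: metal spoon, 188 mm long, 15 mm high, lies at the back right, near the honey jar; origin under its middle; to be left where it is
Things that resemble listed ones, but are neither listed nor needed, are in the scene too. What is shaped like the roll_base but blue or purple is not meant.

How it is judged:
By the outcome, as a careful person would: the job done as asked, in the order asked, and still so for the second after the job is handed in, with the robot touching nothing.
It also fails if it takes over 64 s, if anything falls off the work surface, if the arm or the gripper's body presses on something with over 40 N, if the wrist force passes 120 N, or if a joint passes its speed limit or range.

## Working session

There is one attempt and no reset: what is moved stays moved. The work goes in short steps, Python scripts to look and compute and a tool call to move; the robot and the scene stay as the last step left them, time stands still between calls to the robot, and variables do not carry over. Pictures are saved under pics/ and viewed, at most 12 in all, crops included, and the job is handed in when it is done.

Besides the shell and the picture viewer there is one more tool, called as name([rows], argument=value, ...), one row to a line, values as JSON. jog_arm: Moves the arm, as the interface text tells. Shift numbers are shares of 40 mm and turn numbers shares of 10 degrees, none past 1 either way. Its arguments: {"type":"object","properties":{"commands":{"type":"array"},"squeeze":{"type":"number"}},"required":["commands"]}

```bash
ls; mkdir -p pics
python3 - <<'E'
from cell import manip,cams,job
import cv2,numpy as np
print(manip.read_state(), manip.nose_length)
for n in ("top","side"):
    c=cams.camera(n); cv2.imwrite(f"pics/{n}0.png",c["image"][:,:,::-1])
    print(n,c["fx"],c["fy"],c["cx"],c["cy"],np.round(c["world_to_cam"],4).tolist())
E
```

```text
pics
{'clock': 0.0, 'joints': array([ 1.22541263e+00,  3.00464470e-01,  1.52153907e+00,  8.84521953e-06,
        1.32069738e+00, -6.66233476e-02]), 'qd': array([ 0.00258979,  0.00064787,  0.00062517,  0.00068294, -0.00092871,
       -0.00083662]), 'effort': array([-2.14758670e-04, -5.31811917e+01, -3.52731693e+01,  7.06837233e-02,
        2.44475668e-02, -1.32250907e-04]), 'eef_pos': array([151.27325926, 528.54251708, 212.90773114]), 'eef_rot': array([-3.14048741e+00, -8.23307981e-05,  2.86283006e+00]), 'wrist_force': array([-0.26791526, -0.2875637 , -0.67099317]), 'moment': array([ 0.00613819, -0.06186709,  0.01785667]), 'finger_force': 0.0, 'finger_gap': 94.185003711153} 8.0
top 525.30404767941 525.30404767941 271.9226913712779 206.17849821846573 [[-0.0286, -0.9992, -0.0285, 66.2486], [-0.9868, 0.0328, -0.1585, 516.248], [0.1593, 0.0236, -0.987, 1575.8747], [0.0, 0.0, 0.0, 1.0]]
side 408.2515896936593 408.2515896936593 282.2762510808463 211.89327108763783 [[0.9916, -0.1293, -0.0025, -477.5617], [-0.0756, -0.5638, -0.8225, 109.5647], [0.1049, 0.8157, -0.5688, 1132.9222], [0.0, 0.0, 0.0, 1.0]]
```

View pics/top0.png

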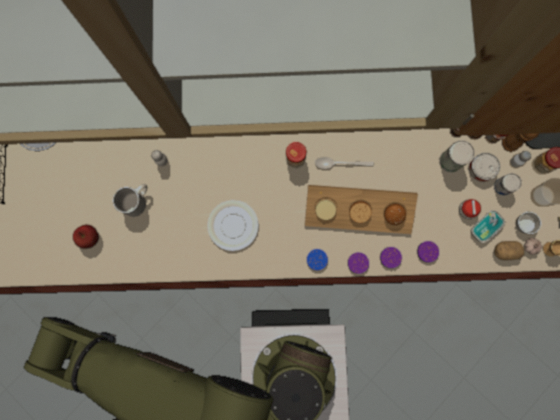

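View pics/side0.png

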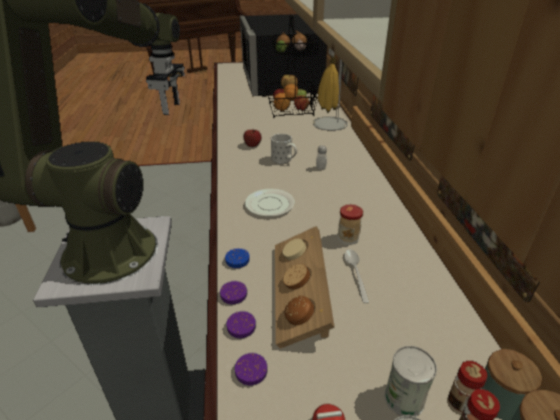

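Top view: on the board are cheese (326,210), flat roll half (360,212) and domed half (396,214). The saucer is at (233,226). Decoys are the blue disc (317,260) and the purple discs (358,263), (391,258) and (428,252), none of which I want. Side view: cheese (294,248), base (295,274), dome (300,308). Next I'll measure and check a close crop.

```bash
cat > h.py <<'E'
from cell import manip,cams,job
import cv2,numpy as np
def ray(c,u,v,z):
    W=c["world_to_cam"];R=W[:3,:3];o=-R.T@W[:3,3]
    d=R.T@np.array([(u-c["cx"])/c["fx"],(v-c["cy"])/c["fy"],1.]);return o+d*(z-o[2])/d[2]
def proj(c,p):
    q=c["world_to_cam"]@np.append(p,1);return np.array([c["fx"]*q[0]/q[2]+c["cx"],c["fy"]*q[1]/q[2]+c["cy"]])
E
python3 - <<'E'
from h import *
c=cams.camera("top");im=c["image"];hsv=cv2.cvtColor(im,cv2.COLOR_RGB2HSV)
for (u,v) in [(326,210),(360,212),(396,214),(343,190),(343,230),(310,210),(343,245),(233,226),(215,226),(260,250)]:print((u,v),im[v,u],hsv[v,u])
crop=im[130:290,200:440];cv2.imwrite("pics/crop.png",cv2.resize(crop,None,fx=3.3,fy=3.3,interpolation=cv2.INTER_CUBIC)[:,:,::-1])
E
```

```text
(326, 210) [171 153 110] [ 21  91 171]
(360, 212) [161 125  78] [ 17 131 161]
(396, 214) [120  73  37] [ 13 176 120]
(343, 190) [138 106  69] [ 16 128 138]
(343, 230) [111 101  86] [ 18  57 111]
(310, 210) [137 106  69] [ 16 127 137]
(343, 245) [171 157 134] [ 19  55 171]
(233, 226) [173 177 181] [105  11 181]
(215, 226) [171 175 178] [103  10 178]
(260, 250) [171 157 135] [ 18  54 171]
```

View pics/crop.png

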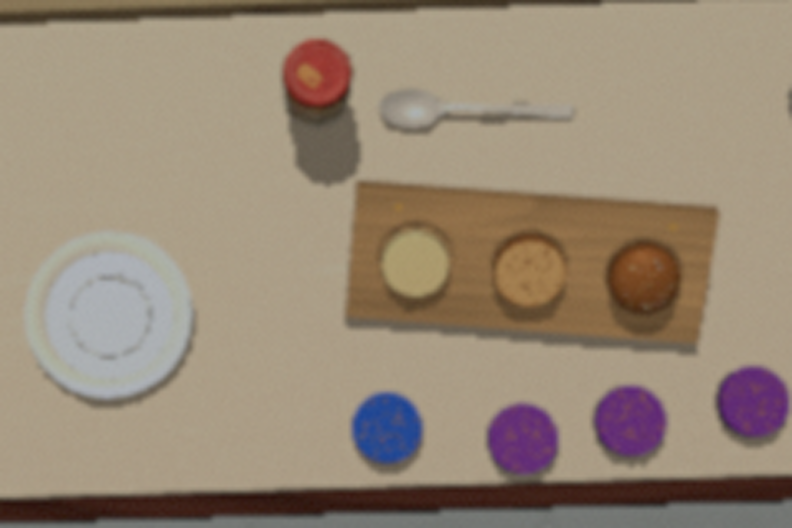

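The crop confirms the order from left to right: plain cheese at crop (415,263), flat speckled base (530,271), dome with seeds (643,278). The saucer's well ring is at (110,315). Now the measurements.

Run:
```python
from h import *
from scipy.spatial.transform import Rotation as Rn
c=cams.camera("top");im=c["image"];K=4
big=cv2.resize(im,None,fx=K,fy=K,interpolation=cv2.INTER_CUBIC);hsv=cv2.cvtColor(big,cv2.COLOR_RGB2HSV)
px=lambda p:(np.array(p,float)+.5)/K-.5
def biggest(m,box):
    u0,v0,u1,v1=[K*b for b in box];z=np.zeros_like(m);z[v0:v1,u0:u1]=m[v0:v1,u0:u1]
    cs,_=cv2.findContours(z,cv2.RETR_EXTERNAL,cv2.CHAIN_APPROX_NONE);return max(cs,key=cv2.contourArea)
wood=cv2.inRange(hsv,(5,85,50),(25,255,255))
b=cv2.convexHull(biggest(wood,(295,178,425,245)))
q=cv2.approxPolyDP(b,30,True).reshape(-1,2);print("quad",px(q).round(1).tolist())
q=px(q);q=q[np.argsort(q[:,1])];back=q[:2][np.argsort(q[:2,0])];fr=q[2:][np.argsort(q[2:,0])]
zb,zf=48.5+32.5,48.5-32.5
P=np.array([ray(c,*back[0],zb),ray(c,*back[1],zb),ray(c,*fr[0],zf),ray(c,*fr[1],zf)]);print(P.round(1))
# y axis along length: left (+y) minus right
d=(P[0]-P[1]+P[2]-P[3])[:2];yaw=np.arctan2(-d[0],d[1]);cen=P.mean(0)[:2]
R=lambda a:np.array([[np.cos(a),-np.sin(a)],[np.sin(a),np.cos(a)]])
print("yaw",yaw,"org",cen-R(yaw)@[-9,0],"len",np.linalg.norm(P[0]-P[1]),np.linalg.norm(P[2]-P[3]))
n=np.array([-.5,0,.866])
masks={"cheese":(cv2.inRange(hsv,(18,70,140),(30,115,255)),(312,195,342,226),16),
"base":(cv2.inRange(big,(148,105,60),(255,255,255)),(345,197,376,228),18)
,"top":(cv2.inRange(hsv,(0,145,40),(15,255,255)),(380,198,412,232),18)}
for k,(m,bx,h) in masks.items():
    t=biggest(m,bx);(e,ax,an)=cv2.fitEllipse(cv2.convexHull(t));z=45+h*.866
    p=ray(c,*px(e),z);p0=p-n.dot([1,0,0])*h*np.array([np.cos(yaw),np.sin(yaw),0]);p0[2]=45
    print(k,px(e).round(1),(np.array(ax)/K).round(1),p.round(1),"floor",p0.round(1), "in board y",(R(-yaw)@(p0[:2]-(cen-R(yaw)@[-9,0]))).round(1))
w=cv2.inRange(hsv,(0,0,0),(180,60,255))
g=cv2.inRange(hsv,(60,0,140),(130,40,255));t=biggest(g,(205,195,262,258));e,ax,an=cv2.fitEllipse(cv2.convexHull(t))
print("saucer",px(e),np.array(ax)/K,ray(c,*px(e),10).round(1))
# ring: dark px near centre
cx,cy=e;gray=cv2.cvtColor(big,cv2.COLOR_RGB2GRAY);yy,xx=np.indices(gray.shape);r=np.hypot(xx-cx,yy-cy)
bg=cv2.GaussianBlur(gray,(0,0),20);s=(r<17*K)&(gray.astype(int)<bg.astype(int)-6);pts=np.argwhere(s)[:,::-1].astype(np.float32)
e,ax,an=cv2.fitEllipse(pts);print("ring",len(pts),px(e),np.array(ax)/K,ray(c,*px(e),7).round(1))
```

```text
quad [[307.9, 185.4], [415.9, 192.4], [410.9, 232.9], [305.1, 225.6]]
[[ 571.7  -61.    81. ]
 [ 539.3 -382.8   81. ]
 [ 457.7  -50.5   16. ]
 [ 424.7 -374.9   16. ]]
yaw -0.10081650839170982 org [ 507.32340377 -218.19853364] len 323.45463079434234 326.07909890102593
cheese [325.4 209.2] [19.9 20.6] [ 500.6 -112.3   58.9] floor [ 508.6 -113.1   45. ] in board y [ -9.3 104.6]
base [360.3 212.3] [18.4 20. ] [ 487.4 -216.8   60.6] floor [ 496.4 -217.8   45. ] in board y [-10.9  -0.7]
top [394.7 213.8] [22.  22.4] [ 479.6 -319.9   60.6] floor [ 488.6 -320.8   45. ] in board y [  -8.3 -103.9]
saucer [232.92767334 225.19239807] [38.0620842  38.60991669] [467.  174.8  10. ]
ring 1565 [232.96295166 225.56188965] [23.98497581 24.85355377] [466.2 175.    7. ]
```

```bash
cat >> h.py <<'E'
from scipy.spatial.transform import Rotation as Ro
YB=-0.1; ORG=np.array([507.,-218.,0]); Z=Ro.from_euler("z",YB).as_matrix()
N=Z@[-.5,0,np.sqrt(.75)]
def Rt(tilt): # tool rotation, closing along the board's length, tilt deg as on the board (30) or upright (0)
    a=np.radians(tilt);y=Z@[0,1,0];z=Z@[np.sin(a),0,-np.cos(a)];return np.c_[np.cross(y,z),y,z]
def well(k,x=-8.7): return ORG+Z@[x,105*k,44]   # k: 1 cheese, 0 base, -1 top
def go(p,tilt):
    s=manip.read_state();R=Ro.from_euler("xyz",s["eef_rot"]).as_matrix();T=Rt(tilt)
    d=np.array(p)-s["eef_pos"]
    print("at",s["eef_pos"].round(1),"t",round(s["clock"],2),"rot",(Ro.from_matrix(R.T@T).as_rotvec(True)/10).round(3),
     "shift now-axes",(R.T@d/40).round(3),"target-axes",(T.T@d/40).round(3),"F",s["wrist_force"].round(1),"gap",round(s["finger_gap"],1),"ff",round(float(s["finger_force"]),1),"j",s["joints"].round(2))
E
python3 -c "
from h import *
p=well(0)+74*N;print(p);go(p+[0,0,60],0)"
```

```text
[ 461.52830965 -213.43761286  108.08587988]
at [151.3 528.6 213.1] t 0.2 rot [-4.000e-03 -1.000e-03 -1.024e+00] shift now-axes [-12.561 -15.7     1.136] target-axes [ -9.569 -17.684   1.126] F [-0.2 -0.   0.1] gap 93.9 ff 0.0 j [ 1.23  0.3   1.52 -0.    1.32 -0.07]
```

jog_arm([
  {"az": -1,"gripper": 0},
  {"dx": -0.48,"dy": -0.88},
  {"dx": -0.48,"dy": -0.88},
  {"dx": -0.48,"dy": -0.88},
  {"dx": -0.48,"dy": -0.88},
  {"dx": -0.48,"dy": -0.88},
  {"dx": -0.48,"dy": -0.88},
  {"dx": -0.48,"dy": -0.88},
  {"dx": -0.48,"dy": -0.88},
  {"dx": -0.48,"dy": -0.88},
], squeeze=12)

```text
schema error: expected keys dx, dy, dz, ax, ay, az, gripper
```

jog_arm([
  {"dx": -0.48,"dy": -0.88},
  {"dx": -0.48,"dy": -0.88},
  {"dx": -0.48,"dy": -0.88},
  {"dx": -0.48,"dy": -0.88},
  {"dx": -0.48,"dy": -0.88},
  {"dx": -0.48,"dy": -0.88},
  {"dx": -0.48,"dy": -0.88},
  {"dx": -0.48,"dy": -0.88},
  {"dx": -0.48,"dy": -0.88},
  {"dx": -0.48,"dy": -0.88},
])

```text
schema error: expected keys dx, dy, dz, ax, ay, az, gripper
```

```bash
python3 -c "
from h import *
go(well(0)+74*N+[0,0,60],30)"
```

```text
at [151.3 528.6 213.1] t 0.2 rot [-0.272 -2.992 -1.   ] shift now-axes [-12.561 -15.7     1.136] target-axes [ -7.724 -17.684   5.759] F [-0.2 -0.   0.1] gap 93.9 ff 0.0 j [ 1.23  0.3   1.52 -0.    1.32 -0.07]
```

All keys are required in every row, so I'll resend.

jog_arm([
  {"dx": 0,"dy": 0,"dz": 0,"ax": 0,"ay": 0,"az": -1,"gripper": 0},
  {"dx": -0.48,"dy": -0.88,"dz": 0,"ax": 0,"ay": 0,"az": 0,"gripper": 0},
  {"dx": -0.48,"dy": -0.88,"dz": 0,"ax": 0,"ay": 0,"az": 0,"gripper": 0},
  {"dx": -0.48,"dy": -0.88,"dz": 0,"ax": 0,"ay": 0,"az": 0,"gripper": 0},
  {"dx": -0.48,"dy": -0.88,"dz": 0,"ax": 0,"ay": 0,"az": 0,"gripper": 0},
  {"dx": -0.48,"dy": -0.88,"dz": 0,"ax": 0,"ay": 0,"az": 0,"gripper": 0},
  {"dx": -0.48,"dy": -0.88,"dz": 0,"ax": 0,"ay": 0,"az": 0,"gripper": 0},
  {"dx": -0.48,"dy": -0.88,"dz": 0,"ax": 0,"ay": 0,"az": 0,"gripper": 0},
  {"dx": -0.48,"dy": -0.88,"dz": 0,"ax": 0,"ay": 0,"az": 0,"gripper": 0},
  {"dx": -0.48,"dy": -0.88,"dz": 0,"ax": 0,"ay": 0,"az": 0,"gripper": 0},
], squeeze=12)

```text
clock: 1.45
eef_pos: [290.5, 194.5, 213.5]
eef_rot: [3.141, 0.0, 3.038]
wrist_force: [0.4, -0.2, 0.3]
finger_gap: 94.1
finger_force: 0.0
```

jog_arm([
  {"dx": -0.48,"dy": -0.88,"dz": 0,"ax": 0,"ay": 0,"az": 0,"gripper": 0},
  {"dx": -0.48,"dy": -0.88,"dz": 0,"ax": 0,"ay": 0,"az": 0,"gripper": 0},
  {"dx": -0.48,"dy": -0.88,"dz": 0,"ax": 0,"ay": 0,"az": 0,"gripper": 0},
  {"dx": -0.48,"dy": -0.88,"dz": 0,"ax": 0,"ay": 0,"az": 0,"gripper": 0},
  {"dx": -0.48,"dy": -0.88,"dz": 0,"ax": 0,"ay": 0,"az": 0,"gripper": 0},
  {"dx": -0.48,"dy": -0.88,"dz": 0,"ax": 0,"ay": 0,"az": 0,"gripper": 0},
  {"dx": -0.48,"dy": -0.88,"dz": 0,"ax": 0,"ay": 0,"az": 0,"gripper": 0},
  {"dx": -0.48,"dy": -0.88,"dz": 0,"ax": 0,"ay": 0,"az": 0,"gripper": 0},
  {"dx": -0.48,"dy": -0.88,"dz": 0,"ax": 0,"ay": 0,"az": 0,"gripper": 0},
  {"dx": -0.48,"dy": -0.88,"dz": 0,"ax": 0,"ay": 0,"az": 0,"gripper": 0},
])

```text
clock: 2.7
eef_pos: [444.9, -175.7, 213.4]
eef_rot: [3.142, -0.0, 3.037]
wrist_force: [0.7, 0.4, -0.1]
finger_gap: 94.2
finger_force: 0.0
```

jog_arm([
  {"dx": 0,"dy": 0,"dz": 0,"ax": 0,"ay": -1,"az": 0,"gripper": 0},
  {"dx": 0,"dy": 0,"dz": 0,"ax": 0,"ay": -1,"az": 0,"gripper": 0},
  {"dx": 0,"dy": 0,"dz": 0,"ax": 0,"ay": -1,"az": 0,"gripper": 0},
  {"dx": 0,"dy": 0,"dz": 0,"ax": 0,"ay": 0,"az": 0,"gripper": 0},
])

```text
clock: 3.2
eef_pos: [443.2, -174.2, 212.9]
eef_rot: [3.141, 0.523, 3.036]
wrist_force: [0.5, -0.6, -0.5]
finger_gap: 94.1
finger_force: 0.0
```

```bash
python3 -c "
from h import *
go(well(0)+54*N,30)"
```

```text
at [ 443.2 -174.2  212.9] t 3.2 rot [-0.014 -0.005 -0.03 ] shift now-axes [ 0.822 -0.927  3.048] target-axes [ 0.829 -0.93   3.045] F [ 0.5 -0.6 -0.5] gap 94.1 ff 0.0 j [-0.58 -0.12  2.07  0.34  0.75 -2.24]
```

jog_arm([
  {"dx": 0.41,"dy": -0.46,"dz": 0.7,"ax": 0,"ay": 0,"az": 0,"gripper": 0},
  {"dx": 0.41,"dy": -0.47,"dz": 0.7,"ax": 0,"ay": 0,"az": 0,"gripper": 0},
  {"dx": 0,"dy": 0,"dz": 0.8,"ax": 0,"ay": 0,"az": 0,"gripper": 0},
  {"dx": 0,"dy": 0,"dz": 0.8,"ax": 0,"ay": 0,"az": 0,"gripper": 0},
  {"dx": 0,"dy": 0,"dz": 0,"ax": 0,"ay": 0,"az": 0,"gripper": 0},
])

```text
clock: 3.82
eef_pos: [472.6, -213.9, 91.5]
eef_rot: [3.138, 0.519, 3.038]
wrist_force: [0.2, 0.0, 0.1]
finger_gap: 93.9
finger_force: 0.0
```

```bash
python3 -c "
from h import *
go(well(0)+14*N,30)
for n,(a,b,u,v) in dict(top=(180,250,290,430),side=(150,350,200,400)).items():
    c=cams.camera(n);cv2.imwrite(f'pics/a_{n}.png',cv2.resize(c['image'][a:b,u:v],None,fx=390/(v-u),fy=390/(v-u),interpolation=cv2.INTER_CUBIC)[:,:,::-1])
A=cv2.imread('pics/a_top.png');B=cv2.imread('pics/a_side.png');H=max(A.shape[0],B.shape[0])
f=lambda I:cv2.copyMakeBorder(I,0,H-I.shape[0],0,0,0);cv2.imwrite('pics/a.png',np.hstack([f(A),f(B)]))
"
```

```text
at [ 472.6 -213.9   91.5] t 3.83 rot [ 0.008 -0.027 -0.018] shift now-axes [ 0.026 -0.017  1.002] target-axes [ 0.031 -0.016  1.002] F [0.2 0.  0.1] gap 93.9 ff 0.0 j [-0.62  0.19  2.08  0.57  0.48 -2.55]
```

View pics/a.png

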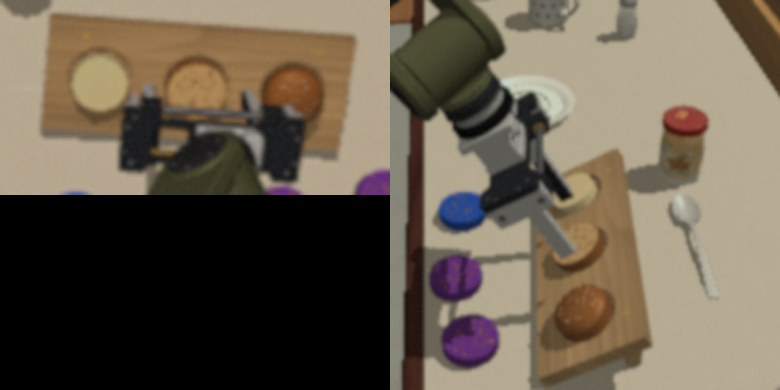

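The crops show the fingers straddling the base and centred on it. Joint 6 is at its range end (-2.55), so I'll back off and use the half-turned grasp, which puts it near +0.6.

jog_arm([
  {"dx": 0,"dy": 0,"dz": -0.5,"ax": 0,"ay": 0,"az": 1,"gripper": 0},
  {"dx": 0,"dy": 0,"dz": 0,"ax": 0,"ay": 0,"az": 1,"gripper": 0},
  {"dx": 0,"dy": 0,"dz": 0,"ax": 0,"ay": 0,"az": 1,"gripper": 0},
  {"dx": 0,"dy": 0,"dz": 0,"ax": 0,"ay": 0,"az": 1,"gripper": 0},
  {"dx": 0,"dy": 0,"dz": 0,"ax": 0,"ay": 0,"az": 1,"gripper": 0},
  {"dx": 0,"dy": 0,"dz": 0,"ax": 0,"ay": 0,"az": 1,"gripper": 0},
  {"dx": 0,"dy": 0,"dz": 0,"ax": 0,"ay": 0,"az": 1,"gripper": 0},
  {"dx": 0,"dy": 0,"dz": 0,"ax": 0,"ay": 0,"az": 1,"gripper": 0},
  {"dx": 0,"dy": 0,"dz": 0,"ax": 0,"ay": 0,"az": 1,"gripper": 0},
  {"dx": 0,"dy": 0,"dz": 0,"ax": 0,"ay": 0,"az": 1,"gripper": 0},
])

```text
clock: 5.18
eef_pos: [462.4, -213.9, 112.2]
eef_rot: [2.624, -0.089, 1.311]
wrist_force: [-0.3, 0.4, 0.1]
finger_gap: 94.1
finger_force: 0.0
```

jog_arm([
  {"dx": 0,"dy": 0,"dz": 0,"ax": 0,"ay": 0,"az": 1,"gripper": 0},
  {"dx": 0,"dy": 0,"dz": 0,"ax": 0,"ay": 0,"az": 1,"gripper": 0},
  {"dx": 0,"dy": 0,"dz": 0,"ax": 0,"ay": 0,"az": 1,"gripper": 0},
  {"dx": 0,"dy": 0,"dz": 0,"ax": 0,"ay": 0,"az": 1,"gripper": 0},
  {"dx": 0,"dy": 0,"dz": 0,"ax": 0,"ay": 0,"az": 1,"gripper": 0},
  {"dx": 0,"dy": 0,"dz": 0,"ax": 0,"ay": 0,"az": 1,"gripper": 0},
  {"dx": 0,"dy": 0,"dz": 0,"ax": 0,"ay": 0,"az": 1,"gripper": 0},
  {"dx": 0,"dy": 0,"dz": 0,"ax": 0,"ay": 0,"az": 1,"gripper": 0},
  {"dx": 0,"dy": 0,"dz": 0,"ax": 0,"ay": 0,"az": 0,"gripper": 0},
])

```text
clock: 6.3
eef_pos: [462.4, -213.8, 111.9]
eef_rot: [3.14, -0.525, -0.102]
wrist_force: [-0.3, -0.2, -0.0]
finger_gap: 94.1
finger_force: 0.0
```

```bash
sed -i 's/y=Z@\[0,1,0\]/y=Z@[0,-1,0]/' h.py; python3 -c "
from h import *
go(well(0)+14*N,30)"
```

```text
at [ 462.4 -213.8  111.9] t 6.3 rot [ 0.015 -0.007 -0.011] shift now-axes [-0.069 -0.012  1.572] target-axes [-0.067 -0.007  1.572] F [-0.3 -0.2 -0. ] gap 94.1 ff 0.0 j [-0.64  0.13  2.09  0.53  0.52  0.62]
```

jog_arm([
  {"dx": -0.09,"dy": 0,"dz": 0.6,"ax": 0,"ay": 0,"az": 0,"gripper": 0},
  {"dx": 0,"dy": 0,"dz": 0.5,"ax": 0,"ay": 0,"az": 0,"gripper": 0},
  {"dx": 0,"dy": 0,"dz": 0.25,"ax": 0,"ay": 0,"az": 0,"gripper": 0},
  {"dx": 0,"dy": 0,"dz": 0.15,"ax": 0,"ay": 0,"az": 0,"gripper": 0},
  {"dx": 0,"dy": 0,"dz": 0.05,"ax": 0,"ay": 0,"az": 0,"gripper": 0},
  {"dx": 0,"dy": 0,"dz": 0,"ax": 0,"ay": 0,"az": 0,"gripper": 0},
])

```text
clock: 7.05
eef_pos: [489.7, -216.6, 56.0]
eef_rot: [3.141, -0.524, -0.103]
wrist_force: [-12.7, 4.4, 14.2]
finger_gap: 94.0
finger_force: 9.6
```

jog_arm([
  {"dx": 0,"dy": 0,"dz": 0,"ax": 0,"ay": 0,"az": 0,"gripper": 0.25},
  {"dx": 0,"dy": 0,"dz": 0,"ax": 0,"ay": 0,"az": 0,"gripper": 0.5},
  {"dx": 0,"dy": 0,"dz": 0,"ax": 0,"ay": 0,"az": 0,"gripper": 0.5},
  {"dx": 0,"dy": 0,"dz": 0,"ax": 0,"ay": 0,"az": 0,"gripper": 0.5},
  {"dx": 0,"dy": 0,"dz": 0,"ax": 0,"ay": 0,"az": 0,"gripper": 0.5},
], squeeze=12)

```text
clock: 7.68
eef_pos: [490.5, -217.3, 56.6]
eef_rot: [3.139, -0.526, -0.103]
wrist_force: [-3.5, -2.3, 7.7]
finger_gap: 65.6
finger_force: 15.3
```

jog_arm([
  {"dx": 0,"dy": 0,"dz": -0.2,"ax": 0,"ay": 0,"az": 0,"gripper": 0.5},
  {"dx": 0,"dy": 0,"dz": -0.5,"ax": 0,"ay": 0,"az": 0,"gripper": 0.5},
  {"dx": 0,"dy": 0,"dz": -0.8,"ax": 0,"ay": 0,"az": 0,"gripper": 0.5},
  {"dx": 0,"dy": 0,"dz": -0.8,"ax": 0,"ay": 0,"az": 0,"gripper": 0.5},
  {"dx": 0,"dy": 0,"dz": -0.8,"ax": 0,"ay": 0,"az": 0,"gripper": 0.5},
  {"dx": 0,"dy": 0,"dz": 0,"ax": 0,"ay": -0.8,"az": 0,"gripper": 0.5},
  {"dx": 0,"dy": 0,"dz": 0,"ax": 0,"ay": -0.8,"az": 0,"gripper": 0.5},
  {"dx": 0,"dy": 0,"dz": 0,"ax": 0,"ay": -0.8,"az": 0,"gripper": 0.5},
  {"dx": 0,"dy": 0,"dz": 0,"ax": 0,"ay": -0.6,"az": 0,"gripper": 0.5},
  {"dx": 0,"dy": 0,"dz": 0,"ax": 0,"ay": 0,"az": 0,"gripper": 0.5},
])

```text
clock: 8.93
eef_pos: [428.5, -210.0, 162.4]
eef_rot: [3.141, 0.0, -0.103]
wrist_force: [-0.0, -0.7, 0.0]
finger_gap: 65.2
finger_force: 12.0
```

```bash
python3 -c "
from h import *
go([466.2,175,60],0)"
```

```text
at [ 428.5 -210.   162.4] t 8.93 rot [ 0.002  0.001 -0.019] shift now-axes [-0.055 -9.672  2.556] target-axes [-0.023 -9.671  2.559] F [-0.  -0.7  0. ] gap 65.2 ff 12.0 j [-0.53  0.19  1.78 -0.    1.17  1.14]
```

jog_arm([
  {"dx": 0,"dy": -0.4,"dz": 0,"ax": 0,"ay": 0,"az": 0,"gripper": 0.5},
  {"dx": 0,"dy": -0.8,"dz": 0,"ax": 0,"ay": 0,"az": 0,"gripper": 0.5},
  {"dx": 0,"dy": -0.9,"dz": 0,"ax": 0,"ay": 0,"az": 0,"gripper": 0.5},
  {"dx": 0,"dy": -0.9,"dz": 0,"ax": 0,"ay": 0,"az": 0,"gripper": 0.5},
  {"dx": 0,"dy": -0.9,"dz": 0,"ax": 0,"ay": 0,"az": 0,"gripper": 0.5},
  {"dx": 0,"dy": -0.9,"dz": 0,"ax": 0,"ay": 0,"az": 0,"gripper": 0.5},
  {"dx": 0,"dy": -0.9,"dz": 0,"ax": 0,"ay": 0,"az": 0,"gripper": 0.5},
  {"dx": 0,"dy": -0.9,"dz": 0,"ax": 0,"ay": 0,"az": 0,"gripper": 0.5},
  {"dx": 0,"dy": -0.9,"dz": 0,"ax": 0,"ay": 0,"az": 0,"gripper": 0.5},
  {"dx": 0,"dy": -0.9,"dz": 0,"ax": 0,"ay": 0,"az": 0,"gripper": 0.5},
])

```text
clock: 10.18
eef_pos: [462.3, 125.7, 162.7]
eef_rot: [-3.14, -0.002, -0.104]
wrist_force: [0.8, 0.1, -0.7]
finger_gap: 65.2
finger_force: 12.0
```

jog_arm([
  {"dx": -0.04,"dy": -0.7,"dz": 0,"ax": 0,"ay": 0,"az": 0,"gripper": 0.5},
  {"dx": 0,"dy": -0.57,"dz": 0.3,"ax": 0,"ay": 0,"az": 0,"gripper": 0.5},
  {"dx": 0,"dy": 0,"dz": 0.7,"ax": 0,"ay": 0,"az": 0,"gripper": 0.5},
  {"dx": 0,"dy": 0,"dz": 0.8,"ax": 0,"ay": 0,"az": 0,"gripper": 0.5},
  {"dx": 0,"dy": 0,"dz": 0.5,"ax": 0,"ay": 0,"az": 0,"gripper": 0.5},
  {"dx": 0,"dy": 0,"dz": 0,"ax": 0,"ay": 0,"az": 0,"gripper": 0.5},
  {"dx": 0,"dy": 0,"dz": 0,"ax": 0,"ay": 0,"az": 0,"gripper": 0.5},
])

```text
clock: 11.05
eef_pos: [467.0, 175.0, 71.5]
eef_rot: [-3.141, -0.002, -0.104]
wrist_force: [-0.6, 0.6, 0.9]
finger_gap: 65.5
finger_force: 12.0
```

```bash
python3 -c "
from h import *
go([466.2,175,18],0)
o=[]
for n,(a,b,u,v) in dict(top=(190,260,190,290),side=(130,250,210,330)).items():
    c=cams.camera(n);o.append(cv2.resize(c['image'][a:b,u:v],(400,int(400*(b-a)/(v-u))),interpolation=cv2.INTER_CUBIC)[:,:,::-1])
    print(n,proj(c,[466.2,175,6]),proj(c,manip.read_state()['eef_pos']))
H=max(i.shape[0] for i in o)
f=lambda I:cv2.copyMakeBorder(I,0,H-I.shape[0],0,0,0);cv2.imwrite('pics/b.png',np.hstack([f(i) for i in o]))
"
```

```text
at [467.  175.   71.5] t 11.05 rot [-0.005 -0.009 -0.025] shift now-axes [-0.021  0.004  1.338] target-axes [-0.019  0.003  1.338] F [-0.6  0.6  0.9] gap 65.5 ff 12.0 j [0.29 0.36 1.81 0.   0.98 1.96]
top [233.00517518 225.61162659] [230.78002679 222.63986914]
side [270.5594389 202.8503083] [270.49329113 185.43417877]
```

View pics/b.png

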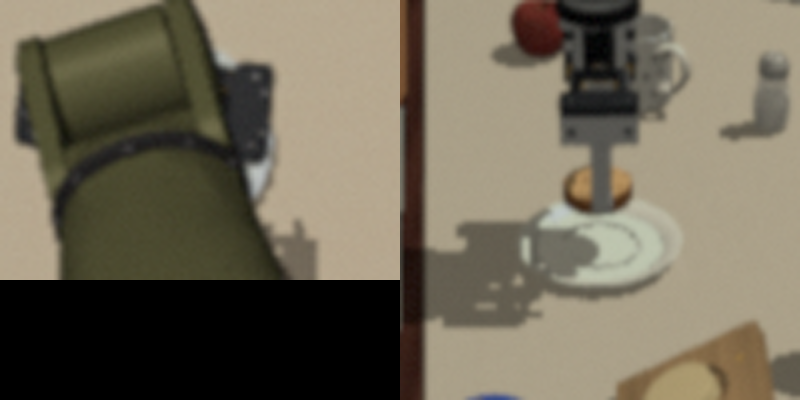

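The base is held level over the well. The ring centre at side pixel (270,203) agrees with my projection. I'll measure the disc's offset from the TCP.

```bash
python3 -c "
from h import *
c=cams.camera('side');K=4;big=cv2.resize(c['image'],None,fx=K,fy=K,interpolation=cv2.INTER_CUBIC);hsv=cv2.cvtColor(big,cv2.COLOR_RGB2HSV)
m=cv2.inRange(hsv,(3,95,40),(25,255,255));z=np.zeros_like(m);z[175*K:200*K,250*K:290*K]=m[175*K:200*K,250*K:290*K]
p=np.argwhere(z)[:,::-1];p=(p+.5)/K-.5
s=manip.read_state()['eef_pos']
print('mask u',p[:,0].min(),p[:,0].max(),'v',p[:,1].min(),p[:,1].max())
a=np.linspace(0,2*np.pi,200)
q=np.array([proj(c,s+[33*np.cos(t),33*np.sin(t),h-12]) for t in a for h in (0,18)])
print('pred',q.min(0),q.max(0), 'px per x mm',(proj(c,s+[10,0,0])-proj(c,s))/10)
"
```

```text
mask u 258.875 278.875 v 180.125 192.625
pred [259.92708228 178.56610396] [281.00039176 194.31430138] px per x mm [ 0.31596489 -0.02185019]
```

jog_arm([
  {"dx": 0.08,"dy": 0,"dz": 0.4,"ax": 0,"ay": 0,"az": 0,"gripper": 0.5},
  {"dx": 0,"dy": 0,"dz": 0.5,"ax": 0,"ay": 0,"az": 0,"gripper": 0.5},
  {"dx": 0,"dy": 0,"dz": 0.25,"ax": 0,"ay": 0,"az": 0,"gripper": 0.5},
  {"dx": 0,"dy": 0,"dz": 0.08,"ax": 0,"ay": 0,"az": 0,"gripper": 0.5},
  {"dx": 0,"dy": 0,"dz": 0.04,"ax": 0,"ay": 0,"az": 0,"gripper": 0.5},
  {"dx": 0,"dy": 0,"dz": 0,"ax": 0,"ay": 0,"az": 0,"gripper": 0.5},
  {"dx": 0,"dy": 0,"dz": 0,"ax": 0,"ay": 0,"az": 0,"gripper": 0.5},
])

```text
clock: 12.08
eef_pos: [470.3, 174.5, 19.9]
eef_rot: [-3.141, -0.001, -0.104]
wrist_force: [-0.5, 0.4, -0.7]
finger_gap: 65.5
finger_force: 12.0
```

```bash
cat >> h.py <<'E'
def disc(n,box,lo,hi,rad,h,below):
    "extents of a colour mask against those predicted for a disc on the TCP axis"
    c=cams.camera(n);K=4;hsv=cv2.cvtColor(cv2.resize(c['image'],None,fx=K,fy=K,interpolation=cv2.INTER_CUBIC),cv2.COLOR_RGB2HSV)
    m=cv2.inRange(hsv,lo,hi);z=np.zeros_like(m);u0,v0,u1,v1=[K*b for b in box];z[v0:v1,u0:u1]=m[v0:v1,u0:u1]
    p=(np.argwhere(z)[:,::-1]+.5)/K-.5;s=manip.read_state()['eef_pos']
    q=np.array([proj(c,s+[rad*np.cos(t),rad*np.sin(t),g-below]) for t in np.linspace(0,6.283,200) for g in (0,h)])
    print('seen',p.min(0),p.max(0),'pred',q.min(0).round(1),q.max(0).round(1));return c
E
python3 -c "
from h import *
go([470,175,18],0)
c=disc('side',(250,185,290,215),(3,95,40),(25,255,255),33,18,12)
cv2.imwrite('pics/c.png',cv2.resize(c['image'][170:230,235:310],None,fx=6,fy=6,interpolation=cv2.INTER_CUBIC)[:,:,::-1])
"
```

```text
at [470.3 174.5  19.9] t 12.07 rot [-0.001 -0.004 -0.024] shift now-axes [-0.009 -0.011  0.048] target-axes [-0.008 -0.011  0.048] F [-0.5  0.4 -0.7] gap 65.5 ff 12.0 j [ 0.28  0.45  1.82 -0.    0.87  1.96]
seen [260.125 194.125] [279.375 206.875] pred [261.4 192.2] [282.  208.1]
```

View pics/c.png

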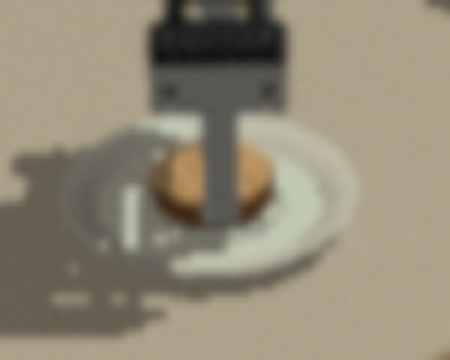

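The disc is centred in the saucer: its crop columns 152–273 have the same middle (212) as the saucer's 65–358. It isn't touching yet, so I'll lower in small steps.

jog_arm([
  {"dx": 0,"dy": 0,"dz": 0.03,"ax": 0,"ay": 0,"az": 0,"gripper": 0.5},
  {"dx": 0,"dy": 0,"dz": 0.02,"ax": 0,"ay": 0,"az": 0,"gripper": 0.5},
  {"dx": 0,"dy": 0,"dz": 0,"ax": 0,"ay": 0,"az": 0,"gripper": 0.5},
])

```text
clock: 12.5
eef_pos: [470.4, 174.5, 18.0]
eef_rot: [-3.141, -0.001, -0.104]
wrist_force: [-1.9, -1.0, 6.6]
finger_gap: 66.0
finger_force: 12.0
```

jog_arm([
  {"dx": 0,"dy": 0,"dz": 0,"ax": 0,"ay": 0,"az": 0,"gripper": 0.25},
  {"dx": 0,"dy": 0,"dz": 0,"ax": 0,"ay": 0,"az": 0,"gripper": 0.14},
  {"dx": 0,"dy": 0,"dz": 0,"ax": 0,"ay": 0,"az": 0,"gripper": 0.14},
  {"dx": 0,"dy": 0,"dz": -0.3,"ax": 0,"ay": 0,"az": 0,"gripper": 0.14},
  {"dx": 0,"dy": 0,"dz": -0.8,"ax": 0,"ay": 0,"az": 0,"gripper": 0.14},
  {"dx": 0,"dy": 0,"dz": -1,"ax": 0,"ay": 0,"az": 0,"gripper": 0},
  {"dx": 0,"dy": 0.5,"dz": -1,"ax": 0,"ay": 0,"az": 0,"gripper": 0},
  {"dx": 0,"dy": 0.9,"dz": -0.5,"ax": 0,"ay": 0,"az": 0,"gripper": 0},
  {"dx": 0,"dy": 0.9,"dz": 0,"ax": 0,"ay": 0,"az": 0,"gripper": 0},
  {"dx": 0,"dy": 0.9,"dz": 0,"ax": 0,"ay": 0,"az": 0,"gripper": 0},
])

```text
clock: 13.75
eef_pos: [456.6, 46.1, 162.7]
eef_rot: [-3.141, -0.001, -0.104]
wrist_force: [0.8, 0.7, 0.2]
finger_gap: 93.8
finger_force: 0.0
```

```bash
python3 -c "
from h import *
c0=np.array([490.5,-217.3,56.6])
print('contact offset',Rt(30).T@(c0-(well(0)+12*N)))
p=c0+Z@[0,105,0]
go(p+60*N,30)"
```

```text
contact offset [-0.44413137  0.95074846 -2.80564615]
at [456.6  46.1 162.7] t 13.75 rot [ 0.005  2.992 -0.023] shift now-axes [0.764 3.84  1.353] target-axes [-0.026  3.843  1.546] F [0.8 0.7 0.2] gap 93.8 ff 0.0 j [ 0.02  0.15  1.83 -0.    1.16  1.7 ]
```

```bash
sed -i 's/ORG=np.array(\[507.,-218.,0\])/ORG=np.array([502.,-218.,0])/' h.py; python3 -c "
from h import *
p=ORG+Z@[-10.5,105,43];print(p)
go(p+53.5*N,30)"
```

```text
[ 502.03496501 -112.47631177   43.        ]
at [456.6  46.1 162.7] t 13.75 rot [ 0.005  2.992 -0.023] shift now-axes [0.87  3.828 1.834] target-axes [-0.174  3.831  2.016] F [0.8 0.7 0.2] gap 93.8 ff 0.0 j [ 0.02  0.15  1.83 -0.    1.16  1.7 ]
```

jog_arm([
  {"dx": 0,"dy": 0.8,"dz": 0,"ax": 0,"ay": 0.8,"az": 0,"gripper": 0},
  {"dx": 0,"dy": 0.8,"dz": 0,"ax": 0,"ay": 0.8,"az": 0,"gripper": 0},
  {"dx": 0,"dy": 0.8,"dz": 0,"ax": 0,"ay": 0.8,"az": 0,"gripper": 0},
  {"dx": 0,"dy": 0.8,"dz": 0,"ax": 0,"ay": 0.6,"az": 0,"gripper": 0},
  {"dx": -0.17,"dy": 0.63,"dz": 0.4,"ax": 0,"ay": 0,"az": 0,"gripper": 0},
  {"dx": 0,"dy": 0,"dz": 0.8,"ax": 0,"ay": 0,"az": 0,"gripper": 0},
  {"dx": 0,"dy": 0,"dz": 0.8,"ax": 0,"ay": 0,"az": 0,"gripper": 0},
  {"dx": 0,"dy": 0,"dz": 0,"ax": 0,"ay": 0,"az": 0,"gripper": 0},
])

```text
clock: 14.75
eef_pos: [474.4, -108.5, 87.8]
eef_rot: [-3.14, -0.521, -0.104]
wrist_force: [-0.7, 0.6, 0.8]
finger_gap: 94.2
finger_force: 0.0
```

```bash
python3 -c "
from h import *
p=ORG+Z@[-10.5,105,43]
go(p+13.5*N,30)
c=cams.camera('side');I=c['image'];K=4;big=cv2.resize(I,None,fx=K,fy=K,interpolation=cv2.INTER_CUBIC);hsv=cv2.cvtColor(big,cv2.COLOR_RGB2HSV)
def ell(m,b):
    z=np.zeros_like(m);u0,v0,u1,v1=[K*x for x in b];z[v0:v1,u0:u1]=m[v0:v1,u0:u1]
    t=max(cv2.findContours(z,0,1)[0],key=cv2.contourArea);e,ax,_=cv2.fitEllipse(cv2.convexHull(t));return (np.array(e)+.5)/K-.5,np.array(ax)/K
print(I[205,258],I[203,270])
b=ell(cv2.inRange(hsv,(3,80,60),(25,255,255)),(250,180,290,215));e=b[0]
print('base',b,ray(c,*e,20).round(1))
o=[I[175:230,235:310],I[215:330,250:345]]
o=[cv2.resize(i,(390,int(390*i.shape[0]/i.shape[1])),interpolation=cv2.INTER_CUBIC)[:,:,::-1] for i in o]
H=max(i.shape[0] for i in o)
cv2.imwrite('pics/d.png',np.hstack([cv2.copyMakeBorder(i,0,H-i.shape[0],0,0,0) for i in o]))
"
```

```text
at [ 474.4 -108.5   87.8] t 14.75 rot [ 0.006  0.016 -0.022] shift now-axes [0.047 0.03  0.982] target-axes [0.044 0.031 0.982] F [-0.7  0.6  0.8] gap 94.2 ff 0.0 j [-0.37  0.11  2.18  0.38  0.37  0.98]
[17 18 18] [83 82 77]
base (array([274.66885376, 197.79232788]), array([ 8.59260464, 16.16345406])) [480.5 181.6  20. ]
```

View pics/d.png

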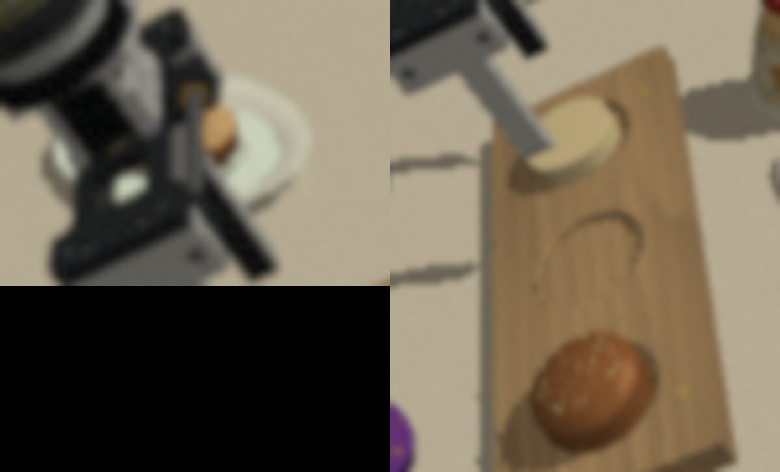

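The cheese and the dome still lie in their wells, the middle well is empty, and the gripper hides most of the base. I'll descend on the cheese.

jog_arm([
  {"dx": 0.04,"dy": 0.03,"dz": 0.4,"ax": 0,"ay": 0,"az": 0,"gripper": 0},
  {"dx": 0,"dy": 0,"dz": 0.35,"ax": 0,"ay": 0,"az": 0,"gripper": 0},
  {"dx": 0,"dy": 0,"dz": 0.15,"ax": 0,"ay": 0,"az": 0,"gripper": 0},
  {"dx": 0,"dy": 0,"dz": 0.08,"ax": 0,"ay": 0,"az": 0,"gripper": 0},
  {"dx": 0,"dy": 0,"dz": 0,"ax": 0,"ay": 0,"az": 0,"gripper": 0.2},
  {"dx": 0,"dy": 0,"dz": 0,"ax": 0,"ay": 0,"az": 0,"gripper": 0.5},
  {"dx": 0,"dy": 0,"dz": 0,"ax": 0,"ay": 0,"az": 0,"gripper": 0.5},
  {"dx": 0,"dy": 0,"dz": 0,"ax": 0,"ay": 0,"az": 0,"gripper": 0.5},
  {"dx": 0,"dy": 0,"dz": 0,"ax": 0,"ay": 0,"az": 0,"gripper": 0.5},
])

```text
clock: 15.92
eef_pos: [495.6, -112.2, 55.9]
eef_rot: [3.141, -0.524, -0.104]
wrist_force: [-1.8, -1.3, 3.7]
finger_gap: 61.8
finger_force: 12.0
```

jog_arm([
  {"dx": 0,"dy": 0,"dz": -0.2,"ax": 0,"ay": 0,"az": 0,"gripper": 0.5},
  {"dx": 0,"dy": 0,"dz": -0.5,"ax": 0,"ay": 0,"az": 0,"gripper": 0.5},
  {"dx": 0,"dy": 0,"dz": -0.8,"ax": 0,"ay": 0,"az": 0,"gripper": 0.5},
  {"dx": 0,"dy": 0,"dz": -0.8,"ax": 0,"ay": 0,"az": 0,"gripper": 0.5},
  {"dx": 0,"dy": 0,"dz": -0.8,"ax": 0,"ay": 0,"az": 0,"gripper": 0.5},
  {"dx": 0,"dy": -0.3,"dz": 0,"ax": 0,"ay": -0.8,"az": 0,"gripper": 0.5},
  {"dx": 0,"dy": -0.6,"dz": 0,"ax": 0,"ay": -0.8,"az": 0,"gripper": 0.5},
  {"dx": 0,"dy": -0.7,"dz": 0,"ax": 0,"ay": -0.8,"az": 0,"gripper": 0.5},
  {"dx": 0,"dy": -0.8,"dz": 0,"ax": 0,"ay": -0.6,"az": 0,"gripper": 0.5},
  {"dx": 0,"dy": -0.8,"dz": 0,"ax": 0,"ay": 0,"az": 0,"gripper": 0.5},
])

```text
clock: 17.18
eef_pos: [447.4, 22.4, 163.1]
eef_rot: [3.14, 0.002, -0.105]
wrist_force: [0.6, -0.7, -1.1]
finger_gap: 61.4
finger_force: 12.0
```

```bash
python3 -c "
from h import *
p=ORG+Z@[-10.5,105,43]
print('grip offset',Rt(30).T@(np.array([495.6,-112.2,55.9])-p))
go([468,175,90],0)
I=cams.camera('top')['image'];c=cams.camera('top')
K=4;big=cv2.resize(I,None,fx=K,fy=K,interpolation=cv2.INTER_CUBIC);hsv=cv2.cvtColor(big,cv2.COLOR_RGB2HSV)
def ell(m,b):
    z=np.zeros_like(m);u0,v0,u1,v1=[K*x for x in b];z[v0:v1,u0:u1]=m[v0:v1,u0:u1]
    t=max(cv2.findContours(z,0,1)[0],key=cv2.contourArea);e,ax,_=cv2.fitEllipse(cv2.convexHull(t));return (np.array(e)+.5)/K-.5,np.array(ax)/K
b=ell(cv2.inRange(hsv,(5,70,100),(25,255,255)),(215,208,252,244));print('base top',b,ray(c,*b[0],24).round(1))
b=ell(cv2.inRange(hsv,(60,0,140),(130,40,255)),(205,195,262,258));print('saucer',b,ray(c,*b[0],10).round(1))
c=cams.camera('side');I=c['image']
big=cv2.resize(I,None,fx=K,fy=K,interpolation=cv2.INTER_CUBIC);hsv=cv2.cvtColor(big,cv2.COLOR_RGB2HSV)
b=ell(cv2.inRange(hsv,(5,90,60),(25,255,255)),(250,185,295,215));print('side base',b,ray(c,*b[0],20).round(1))
"
```

```text
grip offset [  0.88110839   0.36749318 -14.38692878]
at [447.4  22.4 163.1] t 17.18 rot [ 0.007  0.012 -0.028] shift now-axes [ 0.117 -3.85   1.823] target-axes [ 0.132 -3.847  1.827] F [ 0.6 -0.7 -1.1] gap 61.4 ff 12.0 j [-0.03  0.13  1.86 -0.    1.16  1.64]
base top (array([232.31954956, 224.22277832]), array([20.55351448, 21.25842857])) [468.3 175.3  24. ]
saucer (array([232.87927246, 225.19978333]), array([38.15797424, 38.51219559])) [467. 175.  10.]
side base (array([269.49316406, 199.48049927]), array([16.75473022, 20.41497803])) [462.9 173.9  20. ]
```

jog_arm([
  {"dx": 0,"dy": -0.8,"dz": 0,"ax": 0,"ay": 0,"az": 0,"gripper": 0.5},
  {"dx": 0,"dy": -0.8,"dz": 0,"ax": 0,"ay": 0,"az": 0,"gripper": 0.5},
  {"dx": 0.12,"dy": -0.8,"dz": 0,"ax": 0,"ay": 0,"az": 0,"gripper": 0.5},
  {"dx": 0,"dy": -0.8,"dz": 0.4,"ax": 0,"ay": 0,"az": 0,"gripper": 0.5},
  {"dx": 0,"dy": -0.65,"dz": 0.6,"ax": 0,"ay": 0,"az": 0,"gripper": 0.5},
  {"dx": 0,"dy": 0,"dz": 0.6,"ax": 0,"ay": 0,"az": 0,"gripper": 0.5},
  {"dx": 0,"dy": 0,"dz": 0.2,"ax": 0,"ay": 0,"az": 0,"gripper": 0.5},
  {"dx": 0,"dy": 0,"dz": 0,"ax": 0,"ay": 0,"az": 0,"gripper": 0.5},
  {"dx": 0,"dy": 0,"dz": 0,"ax": 0,"ay": 0,"az": 0,"gripper": 0.5},
])

```text
clock: 18.45
eef_pos: [468.5, 173.9, 92.1]
eef_rot: [-3.141, -0.001, -0.105]
wrist_force: [-0.7, 0.2, -0.8]
finger_gap: 61.7
finger_force: 12.0
```

```bash
python3 -c "
from h import *
go([468,175,38],0)
c=cams.camera('side');print(c['image'][170:192:3,264],proj(c,manip.read_state()['eef_pos']))
disc('side',(250,165,290,193),(20,60,95),(32,255,255),31,16,14)
I=c['image'][145:225,220:325];cv2.imwrite('pics/e.png',cv2.resize(I,None,fx=7,fy=7,interpolation=cv2.INTER_CUBIC)[:,:,::-1])
"
```

```text
at [468.5 173.9  92.1] t 18.45 rot [-0.003 -0.009 -0.028] shift now-axes [-0.017 -0.025  1.354] target-axes [-0.015 -0.025  1.354] F [-0.7  0.2 -0.8] gap 61.7 ff 12.0 j [ 0.28  0.33  1.79 -0.    1.02  1.96]
[[168 158 135]
 [168 158 135]
 [164 155 125]
 [186 178 129]
 [186 178 129]
 [113 103  74]
 [134 130 108]
 [188 195 175]] [270.78964508 179.8901494 ]
seen [260.125 175.375] [280.625 187.875] pred [260.8 174.4] [280.7 189. ]
```

View pics/e.png

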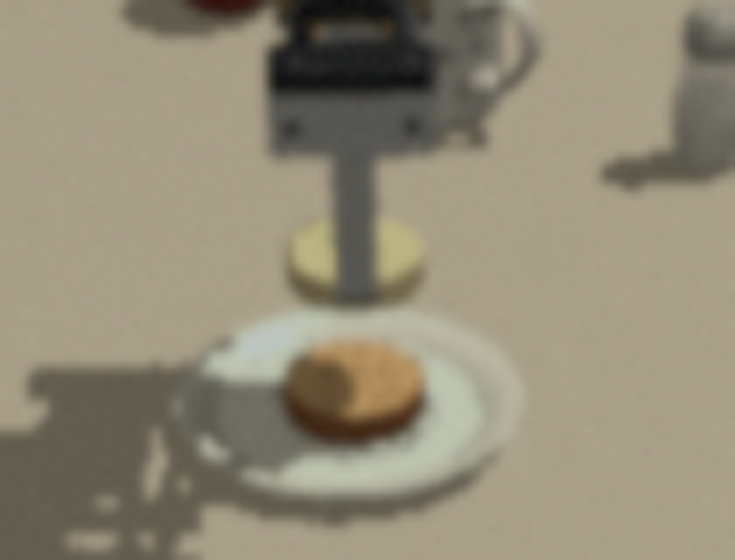

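Cheese (crop columns 288–426) is held level. The base (283–425) lies flat in the ring. The cheese would land about 2.5 mm too far in +x, so I'll correct that and lower.

jog_arm([
  {"dx": -0.06,"dy": -0.02,"dz": 0.4,"ax": 0,"ay": 0,"az": 0,"gripper": 0.5},
  {"dx": 0,"dy": 0,"dz": 0.5,"ax": 0,"ay": 0,"az": 0,"gripper": 0.5},
  {"dx": 0,"dy": 0,"dz": 0.25,"ax": 0,"ay": 0,"az": 0,"gripper": 0.5},
  {"dx": 0,"dy": 0,"dz": 0.1,"ax": 0,"ay": 0,"az": 0,"gripper": 0.5},
  {"dx": 0,"dy": 0,"dz": 0.04,"ax": 0,"ay": 0,"az": 0,"gripper": 0.5},
  {"dx": 0,"dy": 0,"dz": 0,"ax": 0,"ay": 0,"az": 0,"gripper": 0.5},
  {"dx": 0,"dy": 0,"dz": 0,"ax": 0,"ay": 0,"az": 0,"gripper": 0.5},
])

```text
clock: 19.42
eef_pos: [465.9, 175.4, 39.9]
eef_rot: [-3.141, -0.001, -0.104]
wrist_force: [-0.5, -0.0, 0.5]
finger_gap: 61.3
finger_force: 12.0
```

```bash
python3 -c "
from h import *
go([466,175,38],0)
c=disc('side',(250,180,290,204),(20,60,95),(32,255,255),31,16,14)
disc('side',(250,195,290,215),(3,120,40),(18,255,255),33,18,32)
I=c['image'][165:225,220:325];cv2.imwrite('pics/f.png',cv2.resize(I,None,fx=7,fy=7,interpolation=cv2.INTER_CUBIC)[:,:,::-1])
"
```

```text
at [465.9 175.4  39.9] t 19.43 rot [-0.001 -0.003 -0.024] shift now-axes [0.005 0.009 0.047] target-axes [0.005 0.009 0.047] F [-0.5 -0.   0.5] gap 61.3 ff 12.0 j [ 0.29  0.41  1.82 -0.    0.91  1.96]
seen [259.875 190.125] [279.875 202.625] pred [260.5 188.3] [280. 203.]
seen [261.125 200.375] [278.875 207.125] pred [260.  192.2] [280.6 208.1]
```

View pics/f.png

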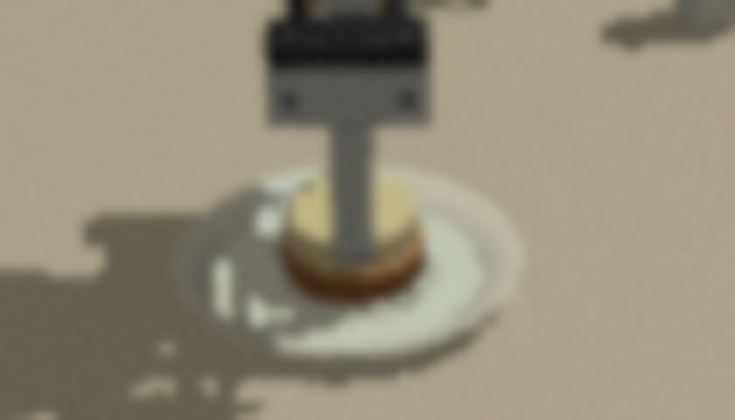

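The cheese (283–423) is centred on the base (283–424) and about to touch it.

jog_arm([
  {"dx": 0,"dy": 0,"dz": 0.03,"ax": 0,"ay": 0,"az": 0,"gripper": 0.5},
  {"dx": 0,"dy": 0,"dz": 0.015,"ax": 0,"ay": 0,"az": 0,"gripper": 0.5},
  {"dx": 0,"dy": 0,"dz": 0,"ax": 0,"ay": 0,"az": 0,"gripper": 0.5},
])

```text
clock: 19.9
eef_pos: [466.0, 175.4, 38.5]
eef_rot: [-3.141, -0.001, -0.104]
wrist_force: [-3.2, -1.9, 11.4]
finger_gap: 61.2
finger_force: 12.0
```

jog_arm([
  {"dx": 0,"dy": 0,"dz": -0.01,"ax": 0,"ay": 0,"az": 0,"gripper": 0.3},
  {"dx": 0,"dy": 0,"dz": 0,"ax": 0,"ay": 0,"az": 0,"gripper": 0.16},
  {"dx": 0,"dy": 0,"dz": 0,"ax": 0,"ay": 0,"az": 0,"gripper": 0.16},
  {"dx": 0,"dy": 0,"dz": -0.3,"ax": 0,"ay": 0,"az": 0,"gripper": 0.16},
  {"dx": 0,"dy": 0,"dz": -0.8,"ax": 0,"ay": 0,"az": 0,"gripper": 0.16},
  {"dx": 0,"dy": 0,"dz": -1,"ax": 0,"ay": 0,"az": 0,"gripper": 0},
  {"dx": 0,"dy": 0.5,"dz": -1,"ax": 0,"ay": 0,"az": 0,"gripper": 0},
  {"dx": 0,"dy": 0.9,"dz": 0,"ax": 0,"ay": 0,"az": 0,"gripper": 0},
  {"dx": 0,"dy": 0.9,"dz": 0,"ax": 0,"ay": 0,"az": 0,"gripper": 0},
  {"dx": 0,"dy": 0.9,"dz": 0,"ax": 0,"ay": 0,"az": 0,"gripper": 0},
])

```text
clock: 21.15
eef_pos: [452.1, 47.0, 163.0]
eef_rot: [-3.141, -0.001, -0.104]
wrist_force: [0.4, 0.4, -0.1]
finger_gap: 93.7
finger_force: 0.0
```

jog_arm([
  {"dx": 0,"dy": 0.9,"dz": 0,"ax": 0,"ay": 0,"az": 0,"gripper": 0},
  {"dx": 0,"dy": 0.9,"dz": 0,"ax": 0,"ay": 0,"az": 0,"gripper": 0},
  {"dx": 0,"dy": 0.9,"dz": 0,"ax": 0,"ay": 0,"az": 0,"gripper": 0},
  {"dx": 0,"dy": 0.9,"dz": 0,"ax": 0,"ay": 0.8,"az": 0,"gripper": 0},
  {"dx": 0,"dy": 0.9,"dz": 0,"ax": 0,"ay": 0.8,"az": 0,"gripper": 0},
  {"dx": 0,"dy": 0.9,"dz": 0,"ax": 0,"ay": 0.8,"az": 0,"gripper": 0},
  {"dx": 0,"dy": 0.9,"dz": 0,"ax": 0,"ay": 0.6,"az": 0,"gripper": 0},
  {"dx": 0,"dy": 0.9,"dz": 0,"ax": 0,"ay": 0,"az": 0,"gripper": 0},
  {"dx": 0,"dy": 0,"dz": 0,"ax": 0,"ay": 0,"az": 0,"gripper": 0},
])

```text
clock: 22.28
eef_pos: [422.0, -240.2, 162.8]
eef_rot: [3.141, -0.524, -0.107]
wrist_force: [0.1, 0.2, 0.9]
finger_gap: 94.2
finger_force: 0.0
```

```bash
python3 -c "
from h import *
p=ORG+Z@[-8.7,-105,44];print(p)
go(p+73.5*N,30)
K=4
def ell(c,lo,hi,b):
    hsv=cv2.cvtColor(cv2.resize(c['image'],None,fx=K,fy=K,interpolation=cv2.INTER_CUBIC),cv2.COLOR_RGB2HSV);m=cv2.inRange(hsv,lo,hi)
    z=np.zeros_like(m);u0,v0,u1,v1=[K*x for x in b];z[v0:v1,u0:u1]=m[v0:v1,u0:u1]
    t=max(cv2.findContours(z,0,1)[0],key=cv2.contourArea);e,ax,_=cv2.fitEllipse(cv2.convexHull(t));return (np.array(e)+.5)/K-.5,np.array(ax)/K
c=cams.camera('side');b=ell(c,(20,60,95),(32,255,255),(250,180,295,206));print('cheese side',b,ray(c,*b[0],36).round(1))
c=cams.camera('top');b=ell(c,(20,60,95),(32,255,255),(215,205,252,244));print('cheese top',b,ray(c,*b[0],40).round(1))
"
```

```text
[ 482.86095501 -321.60688663   44.        ]
at [ 422.  -240.2  162.8] t 22.27 rot [ 0.022 -0.005 -0.033] shift now-axes [0.011 1.867 1.601] target-axes [1.000e-03 1.873e+00 1.594e+00] F [0.1 0.2 0.9] gap 94.2 ff 0.0 j [-0.76 -0.01  2.09  0.5   0.69  0.59]
cheese side (array([269.6645813 , 196.36022949]), array([13.11536121, 20.47496414])) [463.1 167.3  36. ]
cheese top (array([233.00520325, 224.60325623]), array([17.19561577, 20.77655411])) [465.  171.6  40. ]
```

jog_arm([
  {"dx": 0,"dy": 0.7,"dz": 0.4,"ax": 0,"ay": 0,"az": 0,"gripper": 0},
  {"dx": 0,"dy": 0.7,"dz": 0.6,"ax": 0,"ay": 0,"az": 0,"gripper": 0},
  {"dx": 0,"dy": 0.47,"dz": 0.6,"ax": 0,"ay": 0,"az": 0,"gripper": 0},
  {"dx": 0,"dy": 0,"dz": 0.5,"ax": 0,"ay": 0,"az": 0,"gripper": 0},
  {"dx": 0,"dy": 0,"dz": 0,"ax": 0,"ay": 0,"az": 0,"gripper": 0},
  {"dx": 0,"dy": 0,"dz": 0,"ax": 0,"ay": 0,"az": 0,"gripper": 0},
])

```text
clock: 23.12
eef_pos: [456.6, -316.5, 90.2]
eef_rot: [3.141, -0.524, -0.103]
wrist_force: [-0.3, -0.6, 1.7]
finger_gap: 94.3
finger_force: 0.0
```

```bash
python3 -c "
from h import *
p=ORG+Z@[-8.7,-105,44]
go(p+13.5*N,30)"
```

```text
at [ 456.6 -316.5   90.2] t 23.12 rot [ 0.01  -0.003 -0.014] shift now-axes [-0.002  0.06   0.996] target-axes [-0.001  0.062  0.996] F [-0.3 -0.6  1.7] gap 94.3 ff 0.0 j [-0.83  0.28  1.96  0.64  0.59  0.36]
```

jog_arm([
  {"dx": 0,"dy": 0.06,"dz": 0.4,"ax": 0,"ay": 0,"az": 0,"gripper": 0},
  {"dx": 0,"dy": 0,"dz": 0.35,"ax": 0,"ay": 0,"az": 0,"gripper": 0},
  {"dx": 0,"dy": 0,"dz": 0.15,"ax": 0,"ay": 0,"az": 0,"gripper": 0},
  {"dx": 0,"dy": 0,"dz": 0.09,"ax": 0,"ay": 0,"az": 0,"gripper": 0},
  {"dx": 0,"dy": 0,"dz": 0,"ax": 0,"ay": 0,"az": 0,"gripper": 0.15},
  {"dx": 0,"dy": 0,"dz": 0,"ax": 0,"ay": 0,"az": 0,"gripper": 0.25},
  {"dx": 0,"dy": 0,"dz": 0,"ax": 0,"ay": 0,"az": 0,"gripper": 0.5},
  {"dx": 0,"dy": 0,"dz": 0,"ax": 0,"ay": 0,"az": 0,"gripper": 0.5},
  {"dx": 0,"dy": 0,"dz": 0,"ax": 0,"ay": 0,"az": 0,"gripper": 0.5},
], squeeze=12)

```text
clock: 24.25
eef_pos: [475.9, -321.8, 55.3]
eef_rot: [3.141, -0.524, -0.104]
wrist_force: [-0.7, -0.7, 2.1]
finger_gap: 65.8
finger_force: 12.0
```

Gripped with a 65.8 mm gap. Lift, set upright and carry over.

jog_arm([
  {"dx": 0,"dy": 0,"dz": -0.2,"ax": 0,"ay": 0,"az": 0,"gripper": 0.5},
  {"dx": 0,"dy": 0,"dz": -0.5,"ax": 0,"ay": 0,"az": 0,"gripper": 0.5},
  {"dx": 0,"dy": 0,"dz": -0.8,"ax": 0,"ay": 0,"az": 0,"gripper": 0.5},
  {"dx": 0,"dy": 0,"dz": -0.8,"ax": 0,"ay": 0,"az": 0,"gripper": 0.5},
  {"dx": 0,"dy": 0,"dz": -0.8,"ax": 0,"ay": 0,"az": 0,"gripper": 0.5},
  {"dx": 0,"dy": -0.3,"dz": 0,"ax": 0,"ay": -0.8,"az": 0,"gripper": 0.5},
  {"dx": 0,"dy": -0.6,"dz": 0,"ax": 0,"ay": -0.8,"az": 0,"gripper": 0.5},
  {"dx": 0,"dy": -0.7,"dz": 0,"ax": 0,"ay": -0.8,"az": 0,"gripper": 0.5},
  {"dx": 0,"dy": -0.8,"dz": 0,"ax": 0,"ay": -0.6,"az": 0,"gripper": 0.5},
  {"dx": 0,"dy": -0.9,"dz": 0,"ax": 0,"ay": 0,"az": 0,"gripper": 0.5},
])

```text
clock: 25.5
eef_pos: [428.0, -182.9, 162.5]
eef_rot: [3.141, 0.002, -0.104]
wrist_force: [0.3, -0.7, -0.1]
finger_gap: 65.3
finger_force: 12.0
```

jog_arm([
  {"dx": 0,"dy": -0.9,"dz": 0,"ax": 0,"ay": 0,"az": 0,"gripper": 0.5},
  {"dx": 0,"dy": -0.9,"dz": 0,"ax": 0,"ay": 0,"az": 0,"gripper": 0.5},
  {"dx": 0,"dy": -0.9,"dz": 0,"ax": 0,"ay": 0,"az": 0,"gripper": 0.5},
  {"dx": 0,"dy": -0.9,"dz": 0,"ax": 0,"ay": 0,"az": 0,"gripper": 0.5},
  {"dx": 0,"dy": -0.9,"dz": 0,"ax": 0,"ay": 0,"az": 0,"gripper": 0.5},
  {"dx": 0,"dy": -0.9,"dz": 0,"ax": 0,"ay": 0,"az": 0,"gripper": 0.5},
  {"dx": 0,"dy": -0.8,"dz": 0,"ax": 0,"ay": 0,"az": 0,"gripper": 0.5},
  {"dx": 0,"dy": -0.7,"dz": 0,"ax": 0,"ay": 0,"az": 0,"gripper": 0.5},
])

```text
clock: 26.5
eef_pos: [456.2, 91.5, 162.7]
eef_rot: [3.141, 0.0, -0.104]
wrist_force: [0.8, -1.0, -0.8]
finger_gap: 65.5
finger_force: 12.0
```

```bash
python3 -c "
from h import *
go([467,175,105],0)"
```

```text
at [456.2  91.5 162.7] t 26.5 rot [ 0.004  0.001 -0.024] shift now-axes [ 0.053 -2.106  1.44 ] target-axes [ 0.061 -2.105  1.442] F [ 0.8 -1.  -0.8] gap 65.5 ff 12.0 j [ 0.12  0.16  1.81 -0.    1.16  1.79]
```

jog_arm([
  {"dx": 0.05,"dy": -0.6,"dz": 0,"ax": 0,"ay": 0,"az": 0,"gripper": 0.5},
  {"dx": 0,"dy": -0.6,"dz": 0.3,"ax": 0,"ay": 0,"az": 0,"gripper": 0.5},
  {"dx": 0,"dy": -0.5,"dz": 0.5,"ax": 0,"ay": 0,"az": 0,"gripper": 0.5},
  {"dx": 0,"dy": -0.3,"dz": 0.4,"ax": 0,"ay": 0,"az": 0,"gripper": 0.5},
  {"dx": 0,"dy": 0,"dz": 0.2,"ax": 0,"ay": 0,"az": 0,"gripper": 0.5},
  {"dx": 0,"dy": 0,"dz": 0,"ax": 0,"ay": 0,"az": 0,"gripper": 0.5},
  {"dx": 0,"dy": 0,"dz": 0,"ax": 0,"ay": 0,"az": 0,"gripper": 0.5},
])

```text
clock: 27.38
eef_pos: [467.2, 169.5, 107.0]
eef_rot: [-3.141, -0.001, -0.105]
wrist_force: [-0.6, -0.4, 0.6]
finger_gap: 65.6
finger_force: 12.0
```

```bash
python3 -c "
from h import *
go([467,175,54],0)
c=disc('side',(250,160,290,188),(0,120,30),(18,255,255),33,20,14)
I=c['image'][145:225,220:325];cv2.imwrite('pics/g.png',cv2.resize(I,None,fx=7,fy=7,interpolation=cv2.INTER_CUBIC)[:,:,::-1])
"
```

```text
at [467.2 169.5 107. ] t 27.38 rot [-0.001 -0.004 -0.028] shift now-axes [-0.021 -0.136  1.326] target-axes [-0.019 -0.136  1.326] F [-0.6 -0.4  0.6] gap 65.6 ff 12.0 j [ 0.27  0.3   1.78 -0.    1.05  1.95]
seen [260.125 171.125] [279.625 183.875] pred [259.7 169.5] [281.2 185.8]
```

View pics/g.png

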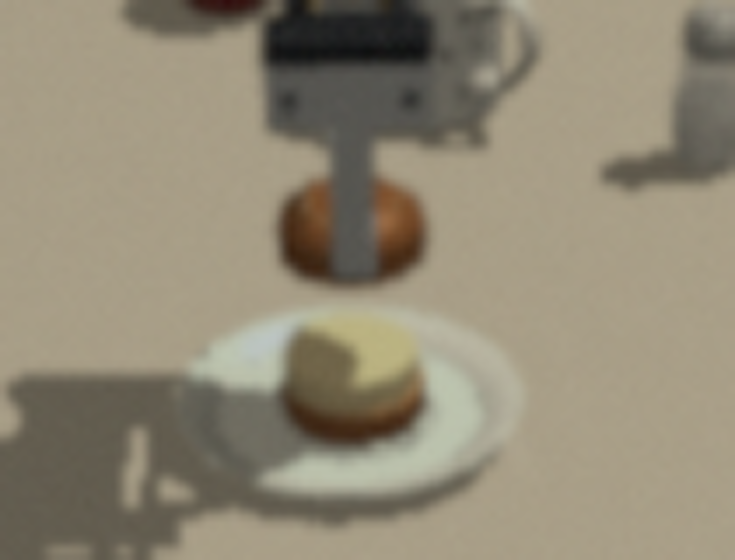

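The dome (280–425, middle 352) is held level above the stack (283–424, middle 353). I only need to correct y by about 5.5 mm.

jog_arm([
  {"dx": 0,"dy": -0.14,"dz": 0.3,"ax": 0,"ay": 0,"az": 0,"gripper": 0.5},
  {"dx": 0,"dy": 0,"dz": 0.5,"ax": 0,"ay": 0,"az": 0,"gripper": 0.5},
  {"dx": 0,"dy": 0,"dz": 0.3,"ax": 0,"ay": 0,"az": 0,"gripper": 0.5},
  {"dx": 0,"dy": 0,"dz": 0.1,"ax": 0,"ay": 0,"az": 0,"gripper": 0.5},
  {"dx": 0,"dy": 0,"dz": 0.05,"ax": 0,"ay": 0,"az": 0,"gripper": 0.5},
  {"dx": 0,"dy": 0,"dz": 0,"ax": 0,"ay": 0,"az": 0,"gripper": 0.5},
  {"dx": 0,"dy": 0,"dz": 0,"ax": 0,"ay": 0,"az": 0,"gripper": 0.5},
])

```text
clock: 28.3
eef_pos: [467.7, 175.6, 56.8]
eef_rot: [-3.141, -0.001, -0.104]
wrist_force: [0.1, -0.6, -0.3]
finger_gap: 65.7
finger_force: 12.0
```

```bash
python3 -c "
from h import *
go([467,175,54],0)
disc('side',(250,175,290,197),(0,130,30),(16,255,255),33,20,14)
disc('side',(250,188,290,205),(20,60,80),(32,255,255),31,16,30)
"
```

```text
at [467.7 175.6  56.8] t 28.3 rot [-0.001 -0.004 -0.024] shift now-axes [-0.016  0.017  0.071] target-axes [-0.016  0.017  0.071] F [ 0.1 -0.6 -0.3] gap 65.7 ff 12.0 j [ 0.29  0.38  1.81 -0.    0.95  1.96]
seen [261.125 184.125] [279.125 196.375] pred [260.2 182.4] [281.1 198.7]
seen [259.625 195.125] [279.875 203.125] pred [261. 188.] [280.5 202.6]
```

jog_arm([
  {"dx": 0,"dy": 0,"dz": 0.03,"ax": 0,"ay": 0,"az": 0,"gripper": 0.5},
  {"dx": 0,"dy": 0,"dz": 0.02,"ax": 0,"ay": 0,"az": 0,"gripper": 0.5},
  {"dx": 0,"dy": 0,"dz": 0,"ax": 0,"ay": 0,"az": 0,"gripper": 0.5},
])

```text
clock: 28.78
eef_pos: [467.4, 175.5, 54.4]
eef_rot: [3.142, 0.0, -0.104]
wrist_force: [0.3, 0.1, -0.1]
finger_gap: 65.4
finger_force: 12.0
```

jog_arm([
  {"dx": 0,"dy": 0,"dz": 0.02,"ax": 0,"ay": 0,"az": 0,"gripper": 0.5},
  {"dx": 0,"dy": 0,"dz": 0,"ax": 0,"ay": 0,"az": 0,"gripper": 0.5},
])

```text
clock: 29.02
eef_pos: [467.5, 175.5, 53.6]
eef_rot: [3.142, 0.0, -0.104]
wrist_force: [0.1, 0.5, -0.6]
finger_gap: 65.7
finger_force: 12.0
```

jog_arm([
  {"dx": 0,"dy": 0,"dz": 0.02,"ax": 0,"ay": 0,"az": 0,"gripper": 0.5},
  {"dx": 0,"dy": 0,"dz": 0,"ax": 0,"ay": 0,"az": 0,"gripper": 0.5},
])

```text
clock: 29.28
eef_pos: [467.5, 175.5, 52.8]
eef_rot: [3.142, -0.0, -0.104]
wrist_force: [0.2, 0.3, -0.1]
finger_gap: 65.7
finger_force: 12.0
```

jog_arm([
  {"dx": 0,"dy": 0,"dz": 0.02,"ax": 0,"ay": 0,"az": 0,"gripper": 0.5},
  {"dx": 0,"dy": 0,"dz": 0,"ax": 0,"ay": 0,"az": 0,"gripper": 0.5},
])

```text
clock: 29.52
eef_pos: [467.7, 175.5, 52.6]
eef_rot: [-3.142, -0.0, -0.104]
wrist_force: [-2.6, -0.8, 7.8]
finger_gap: 65.6
finger_force: 12.0
```

Contact at 7.8 N. Release and retreat upward.

jog_arm([
  {"dx": 0,"dy": 0,"dz": 0,"ax": 0,"ay": 0,"az": 0,"gripper": 0.25},
  {"dx": 0,"dy": 0,"dz": 0,"ax": 0,"ay": 0,"az": 0,"gripper": 0.14},
  {"dx": 0,"dy": 0,"dz": 0,"ax": 0,"ay": 0,"az": 0,"gripper": 0.1},
  {"dx": 0,"dy": 0,"dz": -0.3,"ax": 0,"ay": 0,"az": 0,"gripper": 0.1},
  {"dx": 0,"dy": 0,"dz": -0.8,"ax": 0,"ay": 0,"az": 0,"gripper": 0.1},
  {"dx": 0,"dy": 0,"dz": -1,"ax": 0,"ay": 0,"az": 0,"gripper": 0.1},
  {"dx": 0,"dy": 0.6,"dz": -1,"ax": 0,"ay": 0,"az": 0,"gripper": 0.1},
  {"dx": 0,"dy": 0.9,"dz": 0,"ax": 0,"ay": 0,"az": 0,"gripper": 0.1},
  {"dx": 0,"dy": 0.9,"dz": 0,"ax": 0,"ay": 0,"az": 0,"gripper": 0.1},
  {"dx": 0,"dy": 0.9,"dz": 0,"ax": 0,"ay": 0,"az": 0,"gripper": 0.1},
])

```text
clock: 30.78
eef_pos: [453.5, 43.2, 177.0]
eef_rot: [-3.142, -0.001, -0.104]
wrist_force: [-0.2, 0.1, 0.2]
finger_gap: 84.5
finger_force: 0.0
```

jog_arm([
  {"dx": 0,"dy": 0.9,"dz": 0,"ax": 0,"ay": 0,"az": 0,"gripper": 0.1},
  {"dx": 0,"dy": 0.9,"dz": 0,"ax": 0,"ay": 0,"az": 0,"gripper": 0.1},
  {"dx": 0,"dy": 0.5,"dz": 0,"ax": 0,"ay": 0,"az": 0,"gripper": 0.1},
  {"dx": 0,"dy": 0,"dz": 0,"ax": 0,"ay": 0,"az": 0,"gripper": 0.1},
  {"dx": 0,"dy": 0,"dz": 0,"ax": 0,"ay": 0,"az": 0,"gripper": 0.1},
])

```text
clock: 31.4
eef_pos: [444.3, -46.7, 176.4]
eef_rot: [-3.142, -0.0, -0.104]
wrist_force: [0.5, -0.1, 1.1]
finger_gap: 84.5
finger_force: 0.0
```

```bash
python3 -c "
from h import *
t=cams.camera('top')['image'][195:255,190:275];s=cams.camera('side')['image'][165:225,228:313]
f=lambda i:cv2.resize(i,(395,280),interpolation=cv2.INTER_CUBIC)[:,:,::-1]
cv2.imwrite('pics/z.png',np.hstack([f(t),f(s)]))"
```

```text
(no output)
```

View pics/z.png

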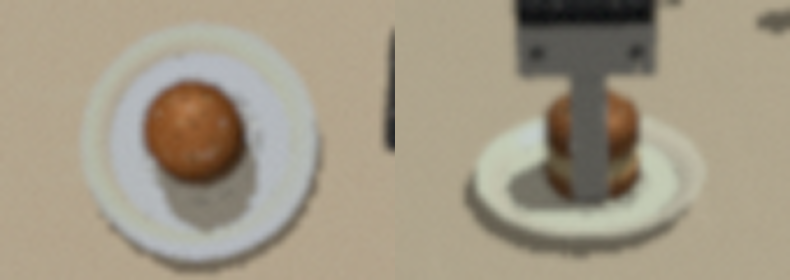

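Both views show an upright stack. In the side view the dome spans 547–638 and the base 547–637. In the top view the dome at (195,132) sits over the saucer's middle (200,145), once the shift from its height is allowed for. Handing in.

```bash
python3 -c "
from cell import job
print(job.sign_off())"
```

```text
the job is handed in; nothing more can be done
None
```

The snack is stacked base, cheese, dome in the saucer's well, straight and level in the last views, with 12 N set grip (15 N peak reading) and about 31.5 s on the clock. One fingertip contact pressed the board at about 19 N, below the 40 N limit. The job is handed in, and sign-off returned no verdict.

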